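# Put the laundry supplies in their drip trays

## Task

On the laundry-room counter, stand each of the four white supply containers in the grey drip tray that matches its foot: the slim round bottle in the small round tray, the wide jar in the large round tray, the square bottle in the square tray, the oblong bottle in the oblong tray. Each must end upright and flat on its tray's floor, inside the rim; set them down without dropping or tipping any, and leave the mug and the brush where they are.

Things in the scene. Friction and masses are not known exactly. Their poses are not given: they have to be found in the camera images.
- slim_mid (a point): Slim round bottle. White plastic with a blue cap, closed, loose, upright on the counter at the start, mass 0.1 to 0.35 kg. Point: its centre, half-way up (60 mm above its foot); z is its upright axis. 42 mm diameter, straight sides to 96 mm, then a cap of 24 mm diameter; 120 mm tall.
- jar_mid (a point): Wide low round jar. White plastic with a blue cap, closed, loose, upright on the counter at the start, mass 0.1 to 0.35 kg. Point: its centre, half-way up (35 mm above its foot); z is its upright axis. 62 mm diameter, straight sides to 52 mm, then a 60 mm diameter lid; 70 mm tall.
- square_mid (a point): Square bottle. White plastic with a blue cap, closed, loose, upright on the counter at the start, mass 0.1 to 0.35 kg. Point: its centre, half-way up (55 mm above its foot); z upright, x and y square to its sides. Body 50 x 50 mm, 88 mm high, with a round cap of 26 mm diameter; 110 mm tall.
- oblong_mid (a point): Oblong bottle. White plastic with a blue cap, closed, loose, upright on the counter at the start, mass 0.1 to 0.35 kg. Point: its centre, half-way up (55 mm above its foot); z upright, x along its long side. Body 70 mm (x) by 36 mm (y), 88 mm high, with a round cap of 26 mm diameter; 110 mm tall.
- tray_small_round: Grey plastic drip tray fixed to the counter, floor 3 mm thick, upright rim 3 mm thick whose top is 10 mm above the counter; small round, 58 mm inside diameter, 64 mm outside. Origin at the centre of its underside, on the counter; z up.
- tray_large_round: Grey plastic drip tray fixed to the counter, floor 3 mm thick, upright rim 3 mm thick whose top is 10 mm above the counter; large round, 84 mm inside diameter, 90 mm outside. Origin at the centre of its underside, on the counter; z up.
- tray_square: Grey plastic drip tray fixed to the counter, floor 3 mm thick, upright rim 3 mm thick whose top is 10 mm above the counter; square, 70 x 70 mm inside, 76 mm outside, sides along its x and y. Origin at the centre of its underside, on the counter; z up.
- tray_oblong: Grey plastic drip tray fixed to the counter, floor 3 mm thick, upright rim 3 mm thick whose top is 10 mm above the counter; oblong, 90 mm (x) by 56 mm (y) inside, 96 by 62 mm outside. Origin at the centre of its underside, on the counter; z up.
- mug: White ceramic coffee mug, bystander, loose, 80 mm diameter, 92 mm tall, with a handle towards its own +y. Origin at the centre of its underside.
- brush: Hand brush, bystander, loose, lying along its own x on the counter. About 200 mm long, handle towards -x, bristles towards +x. Origin under its middle.
Things that resemble listed ones, but are neither listed nor needed, are in the scene too. Leave any blue or turquoise look-alike of the tray_small_round alone.

How it is judged:
At the end, for the whole second after the job is handed in: Each container stands in its matching tray, foot at most 3 mm above or below the tray floor, tilted less than 0.06 rad, its axis within 11 mm (slim bottle), 14 mm (jar) or 15 mm (square, oblong) of the tray centre, released and at rest (horizontal distance between slim_mid and tray_small_round below 0.011 m and z of slim_mid in the frame of tray_small_round between 0.06 and 0.066 m and angle between each of slim_mid, jar_mid, square_mid, oblong_mid's own z axis and vertical below 0.06 rad and linear speed of each of slim, jar, square, oblong below 0.02 m/s and angular speed of each of slim, jar, square, oblong below 0.2 rad/s and horizontal distance between jar_mid and tray_large_round below 0.014 m and z of jar_mid in the frame of tray_large_round between 0.035 and 0.041 m and horizontal distance between square_mid and tray_square below 0.015 m and z of square_mid in the frame of tray_square between 0.055 and 0.061 m and horizontal distance between oblong_mid and tray_oblong below 0.015 m and z of oblong_mid in the frame of tray_oblong between 0.055 and 0.061 m); the robot touches nothing.
It fails at once if the mug is moved by more than 20 mm (distance of mug from where it was at the start of the episode above 0.02 m).
It fails at once if the brush is moved by more than 20 mm (distance of brush from where it was at the start of the episode above 0.02 m).
It fails at once if a container is tipped by more than 35 degrees (angle between any of slim_mid, jar_mid, square_mid, oblong_mid's own z axis and vertical above 0.61 rad).
It fails at once if a container is dropped (faster than 0.7 m/s with no finger touching it: a fall of about 25 mm) ((linear speed of slim above 0.7 m/s and contact force between the fingers and slim below 0.05 N) or (linear speed of jar above 0.7 m/s and contact force between the fingers and jar below 0.05 N) or (linear speed of square above 0.7 m/s and contact force between the fingers and square below 0.05 N) or (linear speed of oblong above 0.7 m/s and contact force between the fingers and oblong below 0.05 N)).
It also fails if it takes over 102 s, if anything falls off the work surface, if the arm or the gripper's body presses on something with over 40 N, if the wrist force passes 120 N, or if a joint passes its speed limit or range.

## Robot

A 7-joint arm with a two-finger parallel gripper is mounted at the origin on the work surface. World frame = base frame: x ahead of the robot, y to its left, z up, the work surface at z = 0. Lengths are in m, angles in rad, forces in N, time in s.
With the tool pointing down it reaches from about 0.4 to 0.85 m from the base axis. Payload 10.4 kg.
Tool frame: the origin (TCP) lies on the mounting face of the last link; the fingertips stand r.tips_ahead ahead of it and the grasp point (between the pads) lies 164 mm ahead of it (r.tips_ahead is the distance from the TCP to the fingertips, in m); z points along the fingers, y is the line along which they close (so a half turn about z gives the same grasp; the last joint's range is limited). The gripper opens to 87 mm and grips with 3 to 60 N. Pads are 19 mm wide; open, the fingers measure 117 mm over their backs; the gripper's body (75 mm by 190 mm) begins 51 mm behind the grasp point.
Start: joints at [-0.023, 0.332, -0.065, 1.46, 0.022, 1.35, -0.088], TCP at [0.625, 0, 0.405] pointing down, gripper open.
Joint ranges: [-2.6, 2.6], [-0.5, 2.12], [-1.47, 1.34], [0.16, 2.42], [-1.27, 4.41], [0.06, 2.06], [-2.6, 2.6]. Speed limits (rad/s): [2.22, 2.22, 2.79, 2.79, 3.14, 3.14, 3.14].

## Interface

Orientations are given as a unit quaternion [x, y, z, w].
In Python, from bench import telemetry, imaging, job, r gives the robot as it stands.
- The arm moves only by the tool move_arm, never from a script. Its argument "steps" is a list of rows, each an object of numbers: "dx", "dy", "dz": the shift along the tool's x, y, z in cm; "spin": the turn about the tool's z in rad. In form: [{"dx": .., "dy": .., "dz": .., "spin": ..}, ...]. A call has 1 to 12 rows; each row shifts and turns the commanded pose from where the row before left it, along the tool's axes as they then stand; what a row does not reach is not made up. A row lasts 1/10 s, in which the tool goes at most 50 mm and 8.59 degrees, less where a joint would pass 70% of its speed; a pose out of reach is approached as far as the arm can. A call with a gripper value outside its range is refused whole. "claw" is the finger opening in cm, from 0 to 8.7, set as the call begins (left out, the last holds). The fingers move at their own pace and stop on an object; "squeeze" is the grip in N (left out, the last holds). Time passes only in rows, so rows that do not move let the fingers close. It gives the time, the measured TCP pose, the force, the opening and the grip force at its end, in the units of the state.
- telemetry.read_state(): the state, without advancing time (a new reading comes with each control period).
- imaging.camera(name): name is "scene" or "side" or "wrist"; returns a dict with "img" (400x640x3 uint8, red, green, blue), "camera_matrix" (3x3 intrinsics, pixels), "R" (3x3) and "t" (3): a world point X has camera coordinates R X + t. Camera axes: x right, y down, z forward; pixel columns grow to the right and rows downward; lengths in m; the calibration is good to about 2 mm. The wrist camera is an equidistant fisheye: a pixel r from the principal point sees the ray r / f radians off the axis. A picture is of the moment at which its call begins. There is no depth.
- job.close_job(): hands the job in; it is judged then, once.
The state is a dict: "time": time; "joint_positions": joint angles; "joint_vel": joint speeds; "joint_torque": joint torques, N m; "ee_pos": TCP position; "eef_rot": TCP orientation; "ft_force": force on the tool from outside, world axes, zero at the start; "torque": the same for the moment, N m; "width": finger opening in m; "grip_force": force on a finger pad.
Only numpy, scipy, OpenCV 4.12 (cv2) and the standard library are available. Lean on these libraries where they do the work, as an engineer would, in place of code of your own. Each camera call takes 0.05 s, during which the arm holds its last target. There are 200 camera calls.

## Working session

There is one attempt and no reset: what is moved stays moved. The work goes in short steps, Python scripts to look and compute and a tool call to move; the robot and the scene stay as the last step left them, time stands still between calls to the robot, and variables do not carry over. Pictures are saved under pics/ and viewed, at most 14 in all, crops included, and the job is handed in when it is done.

Besides the shell and the picture viewer there is one more tool, called after "Emit:" as a command line: name --argument value ..., lists and objects as JSON in quotes. move_arm: Moves the arm, as the interface text tells. Its arguments: {"type":"object","properties":{"steps":{"type":"array","items":{"type":"object","properties":{"dx":{"type":"number"},"dy":{"type":"number"},"dz":{"type":"number"},"spin":{"type":"number"}}}},"claw":{"type":"number"},"squeeze":{"type":"number"}},"required":["steps"]}

```bash
mkdir -p pics; python3 - <<'E'
from bench import telemetry, imaging, job, r
import cv2,pickle
s=telemetry.read_state();print(s['time'],s['ee_pos'],s['eef_rot'],s['width'],r.tips_ahead)
for n in ['scene','side','wrist']:
    c=imaging.camera(n);pickle.dump(c,open(f'{n}0.pkl','wb'));cv2.imwrite(f'pics/{n}0.png',c['img'][:,:,::-1]);print(n,c['camera_matrix'],c['R'],c['t'])
E
```

```text
0.0 [6.24872175e-01 4.10843884e-05 4.03959202e-01] [ 7.07072029e-01  7.07141179e-01 -5.29281583e-04 -4.68072068e-04] 0.08710274490110231 0.1822
scene [[430.08984352   0.         315.16441826]
 [  0.         430.08984352 198.05832531]
 [  0.           0.           1.        ]] [[-0.44182352  0.89706945 -0.00764094]
 [ 0.65226488  0.31538176 -0.68926401]
 [-0.61590787 -0.30951696 -0.72446998]] [ 0.24289287 -0.27571215  1.93780126]
side [[465.51494396   0.         321.70063337]
 [  0.         465.51494396 189.2099859 ]
 [  0.           0.           1.        ]] [[-0.97202988 -0.23466113  0.00959505]
 [-0.12605347  0.48680446 -0.86436794]
 [ 0.19816264 -0.84140096 -0.50276833]] [0.49483095 0.13903011 1.4963049 ]
wrist [[309.70691629   0.         320.75584492]
 [  0.         309.70691629 196.54656574]
 [  0.           0.           1.        ]] [[ 9.99999747e-01 -5.78137149e-04 -4.13299252e-04]
 [-4.59519299e-04 -9.69640450e-01  2.44534634e-01]
 [-5.42126229e-04 -2.44534383e-01 -9.69640470e-01]] [-0.62366737 -0.03021566  0.38854117]
```

View pics/scene0.png

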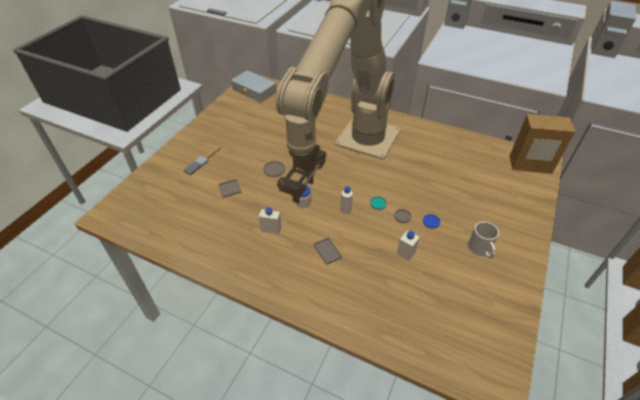

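View pics/side0.png

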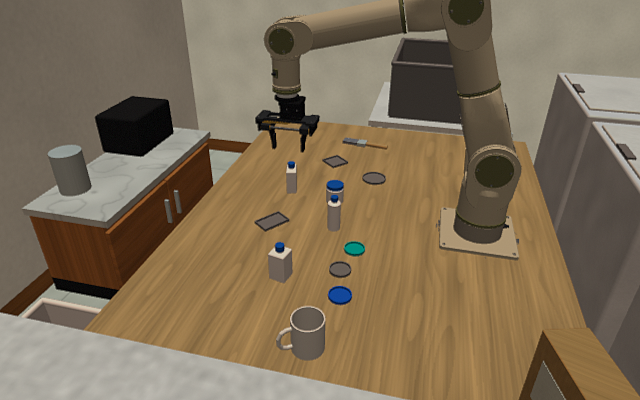

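View pics/wrist0.png

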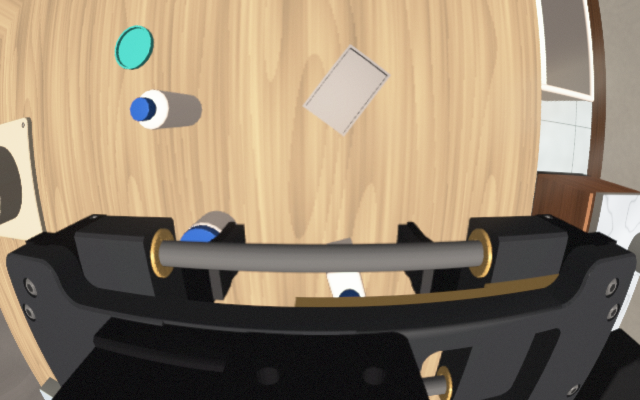

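The scene view shows the slim bottle at about (347,200), the jar at (305,197), and two more bottles at (270,222) and (409,245). The trays are at (274,169), (230,188), (328,250) and (403,216), between a turquoise and a blue look-alike. The mug is at (484,239) and the brush at (200,162). Next I'll get coarse positions from the scene and side views.

```bash
cat > h.py <<'E'
import numpy as np,cv2
def ray(c,uv):
    K=np.array(c['camera_matrix']);R=np.array(c['R']);t=np.array(c['t'])
    x=(uv[0]-K[0,2])/K[0,0];y=(uv[1]-K[1,2])/K[1,1]
    if c.get('fish'):
        th=np.hypot(x,y);s=np.sin(th)/th if th>1e-9 else 1;d=np.array([x*s,y*s,np.cos(th)])
    else: d=np.array([x,y,1.])
    return -R.T@t,R.T@d
def cast(c,uv,z):
    o,d=ray(c,uv);return (o+d*(z-o[2])/d[2])
def proj(c,X):
    K=np.array(c['camera_matrix']);p=np.array(c['R'])@np.array(X)+np.array(c['t'])
    if c.get('fish'):
        r=np.hypot(p[0],p[1]);th=np.arctan2(r,p[2]);p=np.array([p[0]/r*th,p[1]/r*th,1])
    else: p=p/p[2]
    return K[0,0]*p[0]+K[0,2],K[1,1]*p[1]+K[1,2]
def blobs(mask,amin):
    n,l,s,ce=cv2.connectedComponentsWithStats(mask.astype(np.uint8))
    return [(ce[i],s[i]) for i in range(1,n) if s[i][4]>=amin]
def hsv(c): return cv2.cvtColor(c['img'],cv2.COLOR_RGB2HSV).astype(int)
E
python3 - <<'E'
import pickle;from h import *
for n in ['scene','side']:
    c=pickle.load(open(n+'0.pkl','rb'));H=hsv(c)
    print(n,'blue')
    for ce,s in blobs((H[...,0]>105)&(H[...,0]<130)&(H[...,1]>130)&(H[...,2]>50),8):
        print(ce.round(1),s,cast(c,ce,.1).round(3),cast(c,ce,.06).round(3),cast(c,ce,.005).round(3))
    print('turq')
    for ce,s in blobs((H[...,0]>75)&(H[...,0]<100)&(H[...,1]>130),20): print(ce.round(1),cast(c,ce,.005).round(3))
    print('grey')
    m=(H[...,1]<75)&(H[...,2]<150)
    for ce,s in blobs(m,30):
        if s[4]<2500:
            p=cast(c,ce,.004)
            if .2<p[0]<1 and abs(p[1])<.7: print(ce.round(1),s,p.round(3))
c=pickle.load(open('side0.pkl','rb'))
m=pickle.load(open('scene0.pkl','rb'))
print('mug',cast(c,(308,355),0),'brush ends',cast(c,(343,140),.02),cast(c,(388,149),.01))
E
```

```text
scene blue
[306.  191.4] [303 187   7   9  32] [ 0.517 -0.052  0.1  ] [ 0.482 -0.071  0.06 ] [ 0.435 -0.097  0.005]
[346.8 188.8] [345 187   4   4  11] [0.44  0.076 0.1  ] [0.403 0.062 0.06 ] [0.351 0.042 0.005]
[268.7 209.9] [267 209   4   3   9] [ 0.654 -0.129  0.1  ] [ 0.624 -0.15   0.06 ] [ 0.584 -0.18   0.005]
[431.2 220.8] [424 215  16  12 146] [0.456 0.394 0.1  ] [0.42  0.392 0.06 ] [0.369 0.388 0.005]
[410.3 234. ] [408 232   6   5  24] [0.542 0.348 0.1  ] [0.509 0.344 0.06 ] [0.462 0.338 0.005]
turq
[377.9 202.6] [0.368 0.179 0.005]
grey
[319.6 156.9] [315 150  10  14  75] [ 0.224 -0.139  0.004]
[194.2 166.2] [184 158  24  16 155] [ 0.506 -0.587  0.004]
[273.7 168.5] [264 162  20  14 228] [ 0.373 -0.279  0.004]
[300.  188.2] [279 166  39  41 389] [ 0.428 -0.127  0.004]
[229.  187.7] [219 180  21  16 232] [ 0.549 -0.384  0.004]
[345.7 204.6] [341 195  11  19 160] [0.431 0.072 0.004]
[379.5 201.5] [370 196  17  14  39] [0.359 0.182 0.004]
[268.5 210.6] [265 206   8  10  35] [ 0.586 -0.179  0.004]
[402.4 215.4] [395 209  16  13 157] [0.389 0.284 0.004]
[431.1 219.7] [422 213  1
[... 874 characters left out ...]
34.9 160.8] [323 155  25  12 181] [ 0.544 -0.378  0.004]
[291.5 181.9] [286 165  11  28 204] [ 0.666 -0.163  0.004]
[373.8 177.7] [363 172  23  12 225] [ 0.368 -0.275  0.004]
[334.1 195.2] [326 187  18  16 136] [ 0.489 -0.108  0.004]
[333.6 217.7] [328 205  13  26 296] [0.46  0.036 0.004]
[271.5 220.6] [255 211  34  20 352] [0.655 0.104 0.004]
[280.  267.3] [268 250  24  33 545] [0.554 0.324 0.004]
[339.7 268.8] [329 261  22  16 282] [0.387 0.288 0.004]
[307.3 318.6] [292 307  32  24 591] [0.427 0.495 0.004]
[305.4 342.9] [ 276  322   49   38 1013] [0.411 0.571 0.004]
mug [0.39662817 0.59997288 0.        ] brush ends [ 0.54651856 -0.55651177  0.02      ] [ 0.34393119 -0.53542203  0.01      ]
```

Emit:
move_arm --steps '[{"dx": 3.5, "dy": -2}, {"dx": 3.5, "dy": -2}, {"dx": 3.5, "dy": -2}, {"dx": 3.5, "dy": -2}, {"dx": 3.5, "dy": -2}, {"dx": 3.5, "dy": -2}, {"dx": 3.5, "dy": -2}, {"dx": 0}]'

```text
$.steps[0]: bad value
```

```bash
cat > w.py <<'E'
import sys,pickle;from h import *
from bench import imaging,telemetry
def shot(n):
    c=dict(imaging.camera('wrist'));c['fish']=1;pickle.dump(c,open(n+'.pkl','wb'));cv2.imwrite(f'pics/{n}.png',c['img'][:,:,::-1]);return c
def report(c):
    H=hsv(c);h,s,v=H[...,0],H[...,1],H[...,2]
    for ce,st in blobs((h>105)&(h<130)&(s>130)&(v>50),150):
        print('blue',ce.round(),st[:5],[cast(c,ce,z).round(4)[:2].tolist() for z in (.12,.11,.07,.01)])
    for nm,m,z in (('white',(s<25)&(v>215),.088),('grey',(s<50)&(v>90)&(v<=215),.008)):
        m=cv2.morphologyEx(m.astype(np.uint8),cv2.MORPH_OPEN,np.ones((3,3)))
        for k in cv2.findContours(m,cv2.RETR_EXTERNAL,cv2.CHAIN_APPROX_NONE)[0]:
            a=cv2.contourArea(k)
            if a<300 : continue
            P=np.array([cast(c,p[0],z)[:2] for p in k])
            (cx,cy),(w,hh),an=cv2.minAreaRect((P*1000).astype(np.float32))
            if max(w,hh)>160: continue
            x,y,ww,hg=cv2.boundingRect(k)
            print(nm,(x,y,ww,hg),int(a),'ctr',round(cx,1),round(cy,1),'size',round(w,1),round(hh,1),'ang',round(an,1))
if __name__=='__main__':
    c=shot(sys.argv[1]);s=telemetry.read_state();print(s['time'],s['ee_pos'],s['eef_rot']);report(c)
E
python3 - <<'E'
import pickle;from w import report
c=pickle.load(open('wrist0.pkl','rb'));c['fish']=1;report(c)
E
python3 w.py w1
```

```text
blue [142. 109.] [130  98  25  23 444] [[0.455, 0.0844], [0.4486, 0.0851], [0.423, 0.088], [0.3846, 0.0924]]
blue [200. 235.] [181 226  38  16 427] [[0.507, -0.0389], [0.5026, -0.0428], [0.4849, -0.0586], [0.4583, -0.0823]]
white (327, 272, 37, 25) 584 ctr 650.6 -108.1 size 40.0 30.7 ang 1.3
white (597, 195, 43, 53) 1661 ctr 1086.7 -50.5 size 86.4 141.4 ang 88.2
white (538, 101, 53, 73) 3372 ctr 920.4 68.1 size 92.3 94.4 ang 89.9
white (141, 90, 27, 39) 496 ctr 450.1 84.9 size 40.4 32.3 ang 83.1
white (536, 0, 58, 101) 597 ctr 923.0 172.5 size 112.0 99.5 ang 89.8
grey (199, 212, 34, 18) 326 ctr 483.6 -60.1 size 23.9 45.5 ang 72.6
grey (160, 92, 41, 36) 981 ctr 443.3 83.9 size 47.3 57.2 ang 80.1
grey (324, 45, 66, 88) 1452 ctr 656.2 105.0 size 91.9 61.7 ang 53.3
0.2 [6.24933288e-01 3.57713389e-05 4.04306432e-01] [ 7.07091732e-01  7.07121720e-01 -2.79696993e-04 -2.77259211e-04]
blue [142. 109.] [130  98  25  23 443] [[0.455, 0.0844], [0.4486, 0.0851], [0.4231, 0.088], [0.3847, 0.0924]]
blue [200. 235.] [181 226  37  16 430] [[0.507, -0.0389], [0.5026, -0.0429], [0.4849, -0.0587], [0.4583, -0.0824]]
white (327, 272, 37, 25) 583 ctr 650.7 -108.2 size 40.0 30.8 ang 1.3
white (597, 195, 43, 53) 1666 ctr 1086.9 -50.5 size 86.4 142.1 ang 88.1
white (537, 101, 54, 72) 3374 ctr 920.5 68.2 size 94.2 91.8 ang 0.2
white (141, 90, 27, 39) 494 ctr 450.1 84.9 size 40.4 32.2 ang 83.1
white (536, 0, 58, 101) 603 ctr 922.9 172.5 size 112.3 99.5 ang 90.0
grey (195, 212, 38, 18) 331 ctr 480.2 -60.9 size 24.2 53.2 ang 82.4
grey (160, 92, 41, 36) 977 ctr 443.3 83.8 size 47.2 57.2 ang 80.1
grey (322, 45, 67, 89) 1501 ctr 655.4 103.9 size 94.5 61.6 ang 53.8
```

View pics/w1.png

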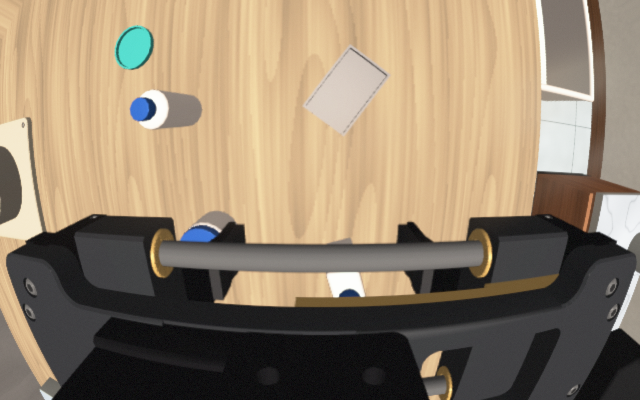

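The view shows the oblong tray at (346,90), the slim bottle at (145,109) and the turquoise look-alike at (134,47). The move was refused, so nothing has moved yet. I'll give all four keys in each row.

Emit:
move_arm --steps '[{"dx": 3.5, "dy": -2.0, "dz": 0.0, "spin": 0.0}, {"dx": 3.5, "dy": -2.0, "dz": 0.0, "spin": 0.0}, {"dx": 3.5, "dy": -2.0, "dz": 0.0, "spin": 0.0}, {"dx": 3.5, "dy": -2.0, "dz": 0.0, "spin": 0.0}, {"dx": 3.5, "dy": -2.0, "dz": 0.0, "spin": 0.0}, {"dx": 3.5, "dy": -2.0, "dz": 0.0, "spin": 0.0}, {"dx": 3.5, "dy": -2.0, "dz": 0.0, "spin": 0.0}, {"dx": 0.0, "dy": 0.0, "dz": 0.0, "spin": 0.0}]'

```text
time: 1.0
ee_pos: [0.4817, 0.2505, 0.4049]
eef_rot: [0.704, 0.71, 0.0, -0.001]
ft_force: [0.3, 0.4, -0.4]
width: 0.0873
grip_force: 0.0
```

```bash
python3 w.py w2
```

```text
1.05 [0.48338149 0.24763707 0.40485236] [ 7.05214270e-01  7.08994154e-01  1.89897206e-04 -2.94397451e-04]
blue [230.  63.] [ 206   39   49   48 1821] [[0.4007, 0.3688], [0.3977, 0.3708], [0.3857, 0.3788], [0.3678, 0.3908]]
blue [390.  83.] [377  71  27  26 554] [[0.5393, 0.35], [0.5415, 0.3513], [0.5505, 0.3565], [0.5639, 0.3642]]
white (591, 315, 40, 58) 795 ctr 1090.9 -63.4 size 88.3 156.2 ang 0.4
white (585, 166, 25, 58) 459 ctr 860.4 247.6 size 82.0 40.3 ang 89.5
white (358, 57, 56, 58) 2235 ctr 542.6 351.8 size 47.9 48.1 ang 77.6
grey (282, 277, 31, 30) 561 ctr 447.8 82.4 size 49.9 43.6 ang 89.8
grey (222, 119, 49, 50) 1864 ctr 387.2 288.4 size 61.4 62.0 ang 88.2
grey (351, 67, 43, 49) 348 ctr 533.7 344.2 size 39.8 69.9 ang 33.4
```

View pics/w2.png

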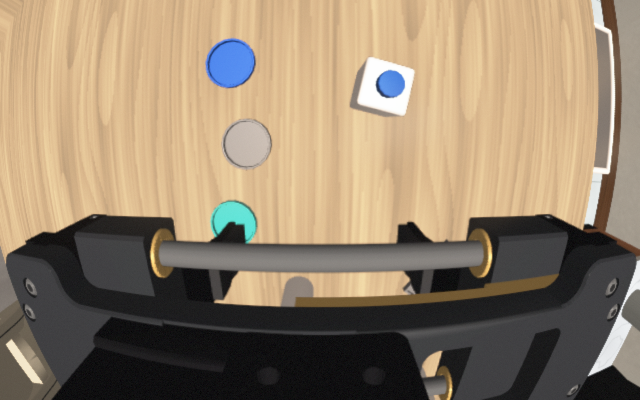

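The picture shows the square bottle at (386,86), the small grey tray at (247,143), and the blue and turquoise look-alikes at (230,63) and (234,222). So the other bottle, at (0.655,-0.127), is the oblong one. I'll move the slim bottle first, starting above it.

Emit:
move_arm --steps '[{"dx": -4.0, "dy": -0.75, "dz": 0.0, "spin": 0.0}, {"dx": -4.0, "dy": -0.75, "dz": 1.0, "spin": 0.0}, {"dx": -4.0, "dy": -0.75, "dz": 2.0, "spin": 0.0}, {"dx": -4.25, "dy": -0.75, "dz": 2.0, "spin": 0.0}, {"dx": 0.0, "dy": 0.0, "dz": 0.0, "spin": 0.0}, {"dx": 0.0, "dy": 0.0, "dz": 0.0, "spin": 0.0}]'

```text
time: 1.65
ee_pos: [0.4551, 0.0808, 0.3546]
eef_rot: [0.708, 0.706, -0.0, -0.0]
ft_force: [-0.7, -0.2, 0.9]
width: 0.0868
grip_force: 0.0
```

```bash
python3 w.py w3; python3 - <<'E'
import cv2
from bench import imaging
a=cv2.imread('pics/w3.png');s=imaging.camera('side')['img'][:,:,::-1]
cv2.imwrite('pics/c3.png',cv2.vconcat([a[:300],cv2.resize(s[100:250,220:540],(640,300))]))
E
```

```text
1.7 [0.45534181 0.08215237 0.35509227] [7.07574738e-01 7.06638450e-01 2.84549806e-04 9.74595967e-05]
blue [315. 205.] [301 191  30  30 698] [[0.4503, 0.0857], [0.4502, 0.0829], [0.4494, 0.0716], [0.4483, 0.0546]]
white (291, 173, 51, 45) 911 ctr 450.4 85.4 size 36.5 41.3 ang 85.7
grey (299, 159, 38, 21) 392 ctr 451.6 94.8 size 20.1 40.0 ang 84.7
grey (451, 118, 75, 92) 2961 ctr 654.5 103.2 size 96.2 63.4 ang 53.7
grey (230, 0, 56, 22) 895 ctr 385.2 270.5 size 26.1 61.9 ang 84.5
```

View pics/c3.png

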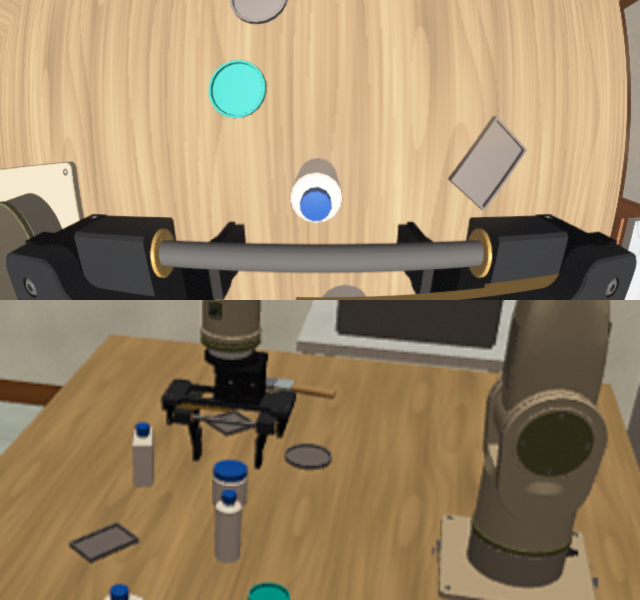

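The upper half shows the slim bottle's cap at (315,205), between the fingers and slightly ahead. That puts it at (0.4505,0.0855), so I'll correct, descend and grip.

Emit:
move_arm --steps '[{"dx": 0.3, "dy": -0.5, "dz": 2.0, "spin": 0.0}, {"dx": 0.0, "dy": 0.0, "dz": 3.0, "spin": 0.0}, {"dx": 0.0, "dy": 0.0, "dz": 3.0, "spin": 0.0}, {"dx": 0.0, "dy": 0.0, "dz": 2.0, "spin": 0.0}, {"dx": 0.0, "dy": 0.0, "dz": 1.3, "spin": 0.0}, {"dx": 0.0, "dy": 0.0, "dz": 0.0, "spin": 0.0}, {"dx": 0.0, "dy": 0.0, "dz": 0.0, "spin": 0.0}]'

```text
time: 2.45
ee_pos: [0.4505, 0.086, 0.2425]
eef_rot: [0.707, 0.707, 0.0, 0.0]
ft_force: [0.3, -0.6, 0.6]
width: 0.0872
grip_force: 0.0
```

Emit:
move_arm --steps '[{"dx": 0.0, "dy": 0.0, "dz": 0.0, "spin": 0.0}, {"dx": 0.0, "dy": 0.0, "dz": 0.0, "spin": 0.0}, {"dx": 0.0, "dy": 0.0, "dz": 0.0, "spin": 0.0}, {"dx": 0.0, "dy": 0.0, "dz": 0.0, "spin": 0.0}, {"dx": 0.0, "dy": 0.0, "dz": 0.0, "spin": 0.0}, {"dx": 0.0, "dy": 0.0, "dz": 0.0, "spin": 0.0}, {"dx": 0.0, "dy": 0.0, "dz": 0.0, "spin": 0.0}, {"dx": 0.0, "dy": 0.0, "dz": 0.0, "spin": 0.0}]' --claw 3.0 --squeeze 20

```text
time: 3.25
ee_pos: [0.4501, 0.0855, 0.2418]
eef_rot: [0.707, 0.707, 0.0, 0.0]
ft_force: [-0.1, 0.6, 1.1]
width: 0.0414
grip_force: 20.0
```

Emit:
move_arm --steps '[{"dx": 0.0, "dy": 0.0, "dz": -2.0, "spin": 0.0}, {"dx": 0.0, "dy": 0.0, "dz": -2.0, "spin": 0.0}, {"dx": 2.0, "dy": -0.6, "dz": 0.0, "spin": 0.0}, {"dx": 3.0, "dy": -0.9, "dz": 0.0, "spin": 0.0}, {"dx": 3.0, "dy": -0.9, "dz": 0.0, "spin": 0.0}, {"dx": 3.0, "dy": -0.9, "dz": 0.0, "spin": 0.0}, {"dx": 3.0, "dy": -0.9, "dz": 0.0, "spin": 0.0}, {"dx": 3.0, "dy": -1.0, "dz": 0.0, "spin": 0.0}, {"dx": 2.2, "dy": -0.7, "dz": 0.0, "spin": 0.0}, {"dx": 1.0, "dy": -0.4, "dz": 0.0, "spin": 0.0}, {"dx": 0.0, "dy": 0.0, "dz": 0.0, "spin": 0.0}, {"dx": 0.0, "dy": 0.0, "dz": 0.0, "spin": 0.0}]'

```text
time: 4.45
ee_pos: [0.3874, 0.2864, 0.2815]
eef_rot: [0.707, 0.707, -0.0, 0.0]
ft_force: [0.2, -0.3, -2.2]
width: 0.0417
grip_force: 20.0
```

```bash
python3 w.py w4; python3 - <<'E'
import cv2
from bench import imaging
a=cv2.imread('pics/w4.png');s=imaging.camera('side')['img'][:,:,::-1]
cv2.imwrite('pics/c4.png',cv2.vconcat([a[:300],cv2.resize(s[200:350,220:540],(640,300))]))
E
```

```text
4.5 [0.3876128  0.28616179 0.28155861] [ 7.07690292e-01  7.06522657e-01 -3.23478025e-04  2.85857842e-04]
blue [295.  72.] [ 257   35   78   75 4477] [[0.3752, 0.3738], [0.3744, 0.3754], [0.3713, 0.3816], [0.3665, 0.391]]
blue [568. 138.] [550 118  32  38 777] [[0.5301, 0.351], [0.5403, 0.3509], [0.5809, 0.3507], [0.6419, 0.3503]]
blue [319. 285.] [ 291  273   57   24 1312] [[0.3857, 0.2685], [0.3856, 0.2626], [0.3854, 0.239], [0.385, 0.2036]]
white (288, 228, 66, 16) 709 ctr 386.4 283.7 size 9.8 39.5 ang 89.9
white (517, 91, 59, 83) 2126 ctr 541.1 351.9 size 47.7 48.4 ang 77.9
grey (470, 368, 43, 20) 434 ctr 619.0 35.5 size 27.2 71.1 ang 88.4
grey (510, 239, 48, 23) 845 ctr 619.3 228.1 size 24.4 71.6 ang 89.5
grey (85, 238, 48, 24) 867 ctr 154.2 229.2 size 71.1 24.8 ang 0.1
grey (282, 163, 79, 81) 3361 ctr 386.8 280.6 size 71.1 69.3 ang 89.9
grey (484, 91, 45, 73) 1899 ctr 558.2 356.1 size 70.1 48.0 ang 88.4
```

View pics/c4.png

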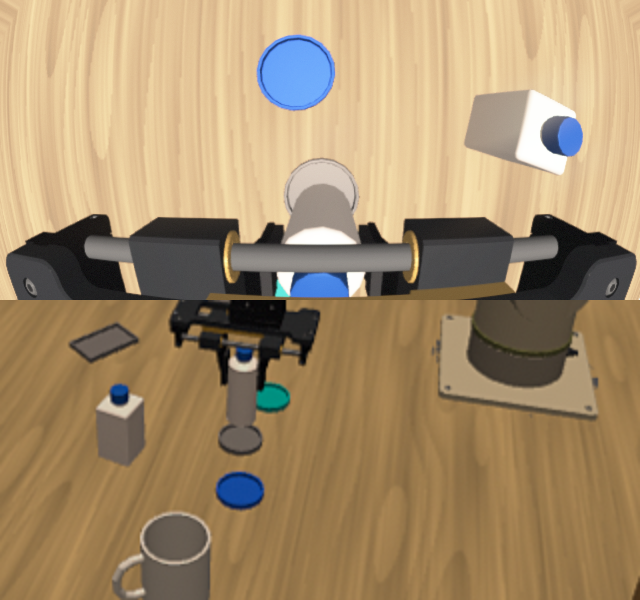

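The slim bottle hangs upright above the grey tray, with its foot near (321,195). It needs about 2 mm more in y, then I lower and release it.

Emit:
move_arm --steps '[{"dx": 0.25, "dy": 0.0, "dz": 0.5, "spin": 0.0}, {"dx": 0.0, "dy": 0.0, "dz": 1.0, "spin": 0.0}, {"dx": 0.0, "dy": 0.0, "dz": 1.0, "spin": 0.0}, {"dx": 0.0, "dy": 0.0, "dz": 0.8, "spin": 0.0}, {"dx": 0.0, "dy": 0.0, "dz": 0.3, "spin": 0.0}, {"dx": 0.0, "dy": 0.0, "dz": 0.05, "spin": 0.0}, {"dx": 0.0, "dy": 0.0, "dz": 0.0, "spin": 0.0}, {"dx": 0.0, "dy": 0.0, "dz": 0.0, "spin": 0.0}]'

```text
time: 5.35
ee_pos: [0.3871, 0.29, 0.2453]
eef_rot: [0.707, 0.707, 0.0, 0.0]
ft_force: [0.5, 1.0, -0.9]
width: 0.0417
grip_force: 20.0
```

Emit:
move_arm --steps '[{"dx": 0.0, "dy": 0.0, "dz": 0.0, "spin": 0.0}, {"dx": 0.0, "dy": 0.0, "dz": 0.0, "spin": 0.0}, {"dx": 0.0, "dy": 0.0, "dz": 0.0, "spin": 0.0}, {"dx": 0.0, "dy": 0.0, "dz": 0.0, "spin": 0.0}, {"dx": 0.0, "dy": 0.0, "dz": 0.0, "spin": 0.0}, {"dx": 0.0, "dy": 0.0, "dz": -1.0, "spin": 0.0}, {"dx": 0.0, "dy": 0.0, "dz": -2.0, "spin": 0.0}, {"dx": 0.0, "dy": 0.0, "dz": -3.0, "spin": 0.0}, {"dx": 0.0, "dy": 0.0, "dz": -3.0, "spin": 0.0}, {"dx": 0.0, "dy": 0.0, "dz": -3.0, "spin": 0.0}, {"dx": 0.0, "dy": 0.0, "dz": -1.0, "spin": 0.0}]' --claw 8.6

```text
time: 6.45
ee_pos: [0.3873, 0.2905, 0.3791]
eef_rot: [0.707, 0.707, 0.003, 0.0]
ft_force: [-0.6, 0.3, 0.2]
width: 0.0858
grip_force: 0.0
```

```bash
python3 w.py w5
```

```text
6.5 [0.387341   0.29050598 0.37907324] [7.07080020e-01 7.07128665e-01 2.58353711e-03 4.70980217e-04]
blue [301.  90.] [ 274   63   55   54 2339] [[0.3726, 0.3802], [0.372, 0.3812], [0.3697, 0.3853], [0.3663, 0.3914]]
blue [320. 205.] [307 192  27  27 580] [[0.3868, 0.2894], [0.3869, 0.2866], [0.3869, 0.2755], [0.3871, 0.2588]]
white (297, 176, 46, 40) 768 ctr 386.7 289.3 size 35.9 41.1 ang 87.8
white (457, 103, 49, 58) 1227 ctr 542.0 352.0 size 47.5 47.8 ang 77.4
grey (293, 153, 54, 38) 1133 ctr 386.7 297.9 size 43.1 61.5 ang 89.9
grey (436, 103, 30, 47) 703 ctr 538.6 359.2 size 59.3 36.9 ang 78.0
```

Slim stands at (0.387,0.289), within 1 mm of its tray centre. The square bottle is next.

Emit:
move_arm --steps '[{"dx": 1.5, "dy": 3.5, "dz": 0.0, "spin": 0.0}, {"dx": 1.6, "dy": 4.0, "dz": 0.0, "spin": 0.0}, {"dx": 1.5, "dy": 4.0, "dz": 0.0, "spin": 0.0}, {"dx": 1.5, "dy": 4.0, "dz": 0.0, "spin": 0.0}, {"dx": 0.0, "dy": 0.0, "dz": 1.0, "spin": 0.11}, {"dx": 0.0, "dy": 0.0, "dz": 2.0, "spin": 0.11}, {"dx": 0.0, "dy": 0.0, "dz": 0.0, "spin": 0.0}, {"dx": 0.0, "dy": 0.0, "dz": 0.0, "spin": 0.0}]'

```text
time: 7.3
ee_pos: [0.5417, 0.351, 0.3447]
eef_rot: [0.779, 0.627, -0.001, -0.0]
ft_force: [0.5, -0.2, 1.1]
width: 0.0858
grip_force: 0.0
```

```bash
python3 w.py w6
```

```text
7.35 [0.54185579 0.35107714 0.34574578] [7.79430126e-01 6.26489162e-01 7.58319124e-05 5.16544940e-05]
blue [165. 181.] [ 141  155   48   54 2008] [[0.4343, 0.4003], [0.4284, 0.3996], [0.4048, 0.3968], [0.3695, 0.3925]]
blue [323. 208.] [307 193  33  32 824] [[0.5437, 0.3558], [0.5431, 0.353], [0.5409, 0.3414], [0.5376, 0.3241]]
white (293, 171, 61, 59) 3420 ctr 543.0 352.6 size 47.7 47.9 ang 77.6
white (600, 142, 10, 44) 372 ctr 850.9 325.1 size 49.9 18.5 ang 89.9
grey (296, 159, 55, 12) 548 ctr 547.2 369.3 size 11.5 56.0 ang 77.6
grey (112, 0, 81, 54) 2608 ctr 391.3 573.7 size 65.0 108.3 ang 65.7
grey (90, 0, 58, 36) 1473 ctr 338.7 610.6 size 46.9 96.7 ang 62.5
```

Emit:
move_arm --steps '[{"dx": 0.1, "dy": 0.1, "dz": 2.0, "spin": 0.0}, {"dx": 0.0, "dy": 0.0, "dz": 3.0, "spin": 0.0}, {"dx": 0.0, "dy": 0.0, "dz": 3.0, "spin": 0.0}, {"dx": 0.0, "dy": 0.0, "dz": 2.0, "spin": 0.0}, {"dx": 0.0, "dy": 0.0, "dz": 1.0, "spin": 0.0}, {"dx": 0.0, "dy": 0.0, "dz": 0.0, "spin": 0.0}]'

```text
time: 7.95
ee_pos: [0.5431, 0.3516, 0.235]
eef_rot: [0.78, 0.626, -0.0, -0.0]
ft_force: [0.3, -0.5, -0.6]
width: 0.0861
grip_force: 0.0
```

Emit:
move_arm --steps '[{"dx": 0.0, "dy": 0.0, "dz": 0.0, "spin": 0.0}, {"dx": 0.0, "dy": 0.0, "dz": 0.0, "spin": 0.0}, {"dx": 0.0, "dy": 0.0, "dz": 0.0, "spin": 0.0}, {"dx": 0.0, "dy": 0.0, "dz": 0.0, "spin": 0.0}, {"dx": 0.0, "dy": 0.0, "dz": 0.0, "spin": 0.0}, {"dx": 0.0, "dy": 0.0, "dz": 0.0, "spin": 0.0}, {"dx": 0.0, "dy": 0.0, "dz": 0.0, "spin": 0.0}]' --claw 4.0 --squeeze 20

```text
time: 8.65
ee_pos: [0.5433, 0.3518, 0.2355]
eef_rot: [0.78, 0.625, 0.0, 0.0]
ft_force: [-0.7, -0.2, 1.6]
width: 0.0497
grip_force: 20.0
```

Emit:
move_arm --steps '[{"dx": 0.0, "dy": 0.0, "dz": -2.0, "spin": 0.0}, {"dx": 0.0, "dy": 0.0, "dz": -3.0, "spin": 0.0}, {"dx": 0.0, "dy": 0.0, "dz": -3.0, "spin": -0.11}, {"dx": 0.0, "dy": 0.0, "dz": -3.0, "spin": -0.11}, {"dx": 0.0, "dy": 0.0, "dz": -3.0, "spin": 0.0}, {"dx": -2.0, "dy": 0.0, "dz": -2.0, "spin": 0.0}, {"dx": -3.0, "dy": 0.0, "dz": -1.0, "spin": 0.0}, {"dx": -4.0, "dy": 0.0, "dz": 0.0, "spin": 0.0}, {"dx": -4.0, "dy": 0.0, "dz": 0.0, "spin": 0.0}, {"dx": -4.0, "dy": 0.0, "dz": 0.0, "spin": 0.0}, {"dx": -4.0, "dy": 0.0, "dz": 0.0, "spin": 0.0}, {"dx": -4.0, "dy": 0.0, "dz": 0.0, "spin": 0.0}]'

```text
time: 9.85
ee_pos: [0.5427, 0.1, 0.4048]
eef_rot: [0.707, 0.707, -0.0, -0.0]
ft_force: [0.1, -0.8, -2.7]
width: 0.0496
grip_force: 20.0
```

Emit:
move_arm --steps '[{"dx": -4.0, "dy": 0.0, "dz": 0.0, "spin": 0.0}, {"dx": -4.0, "dy": 0.0, "dz": 0.0, "spin": 0.0}, {"dx": -4.0, "dy": 0.0, "dz": 0.0, "spin": 0.0}, {"dx": -4.0, "dy": 0.0, "dz": 0.0, "spin": 0.0}, {"dx": -4.0, "dy": 0.0, "dz": 0.0, "spin": 0.0}, {"dx": -4.0, "dy": 0.0, "dz": 0.0, "spin": 0.0}, {"dx": -4.0, "dy": 0.0, "dz": 0.0, "spin": 0.0}, {"dx": -4.0, "dy": 0.0, "dz": 0.0, "spin": 0.0}, {"dx": -2.0, "dy": 0.0, "dz": 0.0, "spin": 0.0}, {"dx": 0.0, "dy": 0.0, "dz": 0.0, "spin": 0.0}, {"dx": 0.0, "dy": 0.0, "dz": 0.0, "spin": 0.0}]'

```text
time: 10.95
ee_pos: [0.5431, -0.2381, 0.4046]
eef_rot: [0.707, 0.707, -0.0, -0.001]
ft_force: [-0.0, 1.5, -3.0]
width: 0.0494
grip_force: 20.0
```

```bash
python3 w.py w7
```

```text
11.0 [ 0.54335582 -0.23724747  0.40477139] [ 7.06752163e-01  7.07460987e-01  1.22541361e-04 -5.62828159e-04]
blue [264.  36.] [ 236   10   56   53 2322] [[0.4936, -0.097], [0.4918, -0.0942], [0.4844, -0.0827], [0.4734, -0.0656]]
blue [441.  72.] [427  61  28  25 505] [[0.6484, -0.1261], [0.6524, -0.1243], [0.6684, -0.1172], [0.6925, -0.1067]]
blue [320. 285.] [ 290  273   62   24 1432] [[0.5415, -0.3279], [0.5415, -0.3338], [0.5414, -0.3572], [0.5413, -0.3924]]
white (351, 272, 21, 25) 436 ctr 585.8 -346.9 size 22.5 31.5 ang 0.1
white (271, 272, 19, 25) 417 ctr 496.9 -346.7 size 32.1 20.2 ang 87.5
white (267, 215, 108, 29) 2940 ctr 541.6 -281.8 size 30.9 109.8 ang 89.9
white (587, 81, 14, 40) 478 ctr 892.7 -121.8 size 29.8 51.6 ang 0.6
white (576, 78, 10, 42) 361 ctr 864.6 -122.4 size 19.2 52.6 ang 0.9
white (575, 45, 26, 38) 708 ctr 881.3 -67.8 size 52.2 53.2 ang 89.9
white (411, 42, 45, 69) 1374 ctr 653.9 -123.9 size 33.6 67.6 ang 15.4
grey (480, 369, 33, 17) 301 ctr 898.2 -641.8 size 37.5 81.7 ang 89.3
grey (521, 239, 37, 22) 604 ctr 898.7 -356.1 size 34.6 82.2 ang 89.8
grey (85, 239, 36, 22) 610 ctr 184.9 -355.1 size 35.2 82.4 ang 89.9
grey (271, 179, 100, 35) 2803 ctr 541.6 -267.0 size 44.2 127.0 ang 89.9
grey (164, 169, 60, 50) 2325 ctr 370.5 -263.3 size 66.6 88.7 ang 89.6
grey (393, 49, 34, 63) 1162 ctr 649.8 -121.8 size 27.8 81.2 ang 15.3
grey (256, 39, 41, 33) 358 ctr 493.2 -96.0 size 57.0 25.6 ang 32.5
grey (570, 0, 30, 38) 775 ctr 976.3 43.7 size 72.2 71.9 ang 0.1
```

View pics/w7.png

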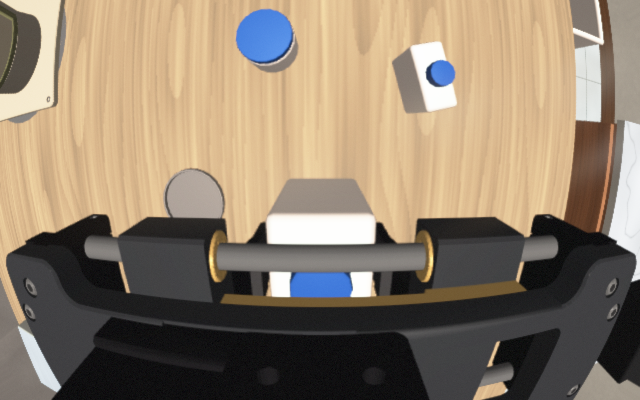

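The picture shows the jar lid at (264,36), the oblong bottle at (434,76), and the held square bottle level in the gripper. The large tray is at (194,195). I'll go on to see the square and large trays.

Emit:
move_arm --steps '[{"dx": -2.0, "dy": 0.0, "dz": 0.0, "spin": 0.0}, {"dx": -4.0, "dy": 0.0, "dz": 0.0, "spin": 0.0}, {"dx": -4.0, "dy": 0.0, "dz": 0.0, "spin": 0.0}, {"dx": -4.0, "dy": 0.0, "dz": 0.0, "spin": 0.0}, {"dx": -4.0, "dy": 0.0, "dz": 0.0, "spin": 0.0}, {"dx": -2.0, "dy": 0.0, "dz": 0.0, "spin": 0.0}, {"dx": 0.0, "dy": 0.0, "dz": 0.0, "spin": 0.0}, {"dx": 0.0, "dy": 0.0, "dz": 0.0, "spin": 0.0}]'

```text
time: 11.8
ee_pos: [0.544, -0.4369, 0.4047]
eef_rot: [0.707, 0.708, 0.0, -0.001]
ft_force: [1.0, 1.5, -2.2]
width: 0.0497
grip_force: 20.0
```

```bash
python3 w.py w8
```

```text
11.85 [ 0.54421697 -0.43633663  0.40504107] [ 7.06258274e-01  7.07953837e-01  6.69323076e-04 -4.08526325e-04]
blue [320. 285.] [ 290  273   62   24 1431] [[0.5428, -0.5266], [0.5428, -0.5325], [0.5428, -0.5559], [0.5428, -0.591]]
white (351, 272, 21, 25) 436 ctr 587.2 -545.5 size 22.6 31.5 ang 0.2
white (270, 272, 21, 25) 431 ctr 498.1 -545.4 size 32.6 21.9 ang 86.1
white (267, 215, 108, 29) 2946 ctr 542.9 -480.5 size 110.0 30.9 ang 0.0
white (570, 0, 30, 69) 1457 ctr 881.8 -228.0 size 110.1 54.0 ang 89.7
grey (479, 368, 34, 19) 318 ctr 900.0 -839.9 size 82.4 38.7 ang 0.1
grey (521, 239, 37, 22) 615 ctr 900.8 -554.0 size 83.3 35.2 ang 0.0
grey (85, 238, 37, 23) 623 ctr 186.7 -553.9 size 35.8 82.5 ang 89.8
grey (271, 179, 100, 35) 2822 ctr 542.9 -465.6 size 127.0 44.2 ang 0.0
grey (159, 20, 60, 66) 2887 ctr 371.6 -276.4 size 88.8 83.3 ang 40.6
```

View pics/w8.png

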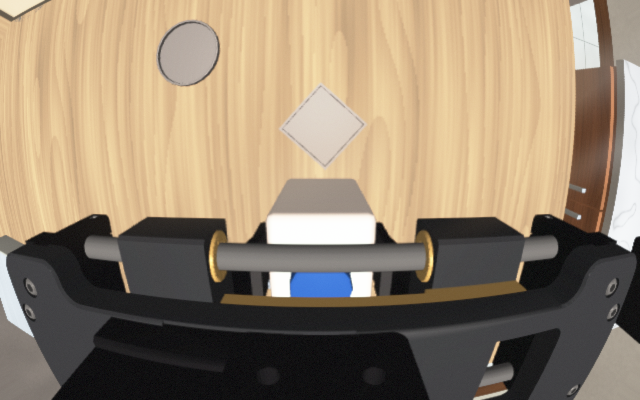

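The picture shows the large tray at (188,53) and the square tray, turned like a diamond, with corners near (321,85), (366,124), (325,166) and (281,128).

```bash
python3 - <<'E'
import pickle;from h import *
c=pickle.load(open('w8.pkl','rb'));P=np.array([cast(c,p,.009)[:2]*1000 for p in [(321,85),(366,124),(325,166),(281,128)]])
print(P.round(1),P.mean(0).round(1));print([np.round(np.linalg.norm(P[i]-P[i-1]),1) for i in range(4)],[np.degrees(np.arctan2(*(P[i]-P[i-1])[::-1])).round(1) for i in range(4)])
H=hsv(c);print(H[125,321],H[53,188],H[100,250])
for seed in [(188,53),(321,125)]:
    m=np.zeros((402,642),np.uint8);cv2.floodFill(np.ascontiguousarray(cv2.GaussianBlur(c['img'],(3,3),0)),m,seed,0,(12,)*3,(12,)*3,4|(255<<8)|cv2.FLOODFILL_MASK_ONLY|cv2.FLOODFILL_FIXED_RANGE)
    k=max(cv2.findContours(m[1:-1,1:-1],cv2.RETR_EXTERNAL,cv2.CHAIN_APPROX_NONE)[0],key=cv2.contourArea)
    Q=np.array([cast(c,p[0],.004)[:2]*1000 for p in k]).astype(np.float32);print(cv2.minAreaRect(Q),cv2.minEnclosingCircle(Q))
E
```

```text
[[ 543.4 -328.3]
 [ 597.9 -375.2]
 [ 548.4 -427.2]
 [ 495.1 -380.3]] [ 546.2 -377.7]
[np.float64(71.0), np.float64(71.9), np.float64(71.8), np.float64(71.0)] [np.float64(47.0), np.float64(-40.7), np.float64(-133.6), np.float64(138.7)]
[ 16  26 223] [ 13  25 183] [ 17  88 222]
((371.36224365234375, -275.8699645996094), (78.86647033691406, 80.86469268798828), 1.7963343858718872) ((371.5151672363281, -275.4871826171875), 41.1361083984375)
((545.0782470703125, -374.8045654296875), (71.69180297851562, 70.92501831054688), 47.93730545043945) ((545.3363037109375, -374.0671691894531), 48.91747283935547)
```

Emit:
move_arm --steps '[{"dx": 2.0, "dy": 0.1, "dz": 0.0, "spin": 0.0}, {"dx": 3.9, "dy": 0.1, "dz": 0.0, "spin": 0.0}, {"dx": 0.0, "dy": 0.0, "dz": 1.0, "spin": 0.148}, {"dx": 0.0, "dy": 0.0, "dz": 2.0, "spin": 0.148}, {"dx": 0.0, "dy": 0.0, "dz": 3.0, "spin": 0.148}, {"dx": 0.0, "dy": 0.0, "dz": 3.0, "spin": 0.148}, {"dx": 0.0, "dy": 0.0, "dz": 2.0, "spin": 0.148}, {"dx": 0.0, "dy": 0.0, "dz": 1.0, "spin": 0.0}, {"dx": 0.0, "dy": 0.0, "dz": 0.0, "spin": 0.0}, {"dx": 0.0, "dy": 0.0, "dz": 0.0, "spin": 0.0}, {"dx": 0.0, "dy": 0.0, "dz": 0.0, "spin": 0.0}]'

```text
time: 12.95
ee_pos: [0.5457, -0.3793, 0.287]
eef_rot: [0.914, 0.405, 0.001, 0.001]
ft_force: [0.9, -0.2, -2.6]
width: 0.0498
grip_force: 20.0
```

```bash
python3 w.py w9; python3 - <<'E'
import cv2
from bench import imaging
a=cv2.imread('pics/w9.png');s=imaging.camera('side')['img'][:,:,::-1]
cv2.imwrite('pics/c9.png',cv2.vconcat([a[:300],cv2.resize(s[75:225,220:540],(640,300))]))
E
```

```text
13.0 [ 0.54551809 -0.37938618  0.28677208] [9.14625296e-01 4.04300927e-01 7.86799144e-04 8.42444608e-04]
blue [48. 24.] [  26    0   47   52 1925] [[0.5119, -0.1534], [0.5066, -0.1413], [0.4855, -0.0929], [0.4539, -0.0203]]
blue [320. 285.] [ 290  273   62   24 1432] [[0.5316, -0.395], [0.5277, -0.3993], [0.512, -0.4167], [0.4884, -0.4427]]
white (351, 272, 21, 25) 434 ctr 538.7 -427.0 size 19.0 13.5 ang 47.8
white (270, 272, 20, 25) 423 ctr 499.2 -391.0 size 19.0 12.8 ang 47.6
white (267, 215, 108, 29) 2948 ctr 545.4 -380.0 size 18.6 66.3 ang 47.6
grey (480, 368, 33, 18) 315 ctr 554.7 -735.6 size 26.5 56.7 ang 46.5
grey (521, 239, 37, 22) 619 ctr 687.2 -590.4 size 24.5 57.0 ang 47.1
grey (85, 238, 37, 24) 631 ctr 325.1 -259.5 size 24.8 56.4 ang 47.5
grey (101, 193, 52, 44) 1269 ctr 388.4 -255.2 size 40.4 63.1 ang 73.0
grey (271, 153, 101, 61) 3980 ctr 554.2 -371.5 size 52.8 88.2 ang 47.6
grey (617, 0, 23, 44) 478 ctr 1022.4 -484.7 size 60.8 72.0 ang 67.8
grey (54, 0, 54, 59) 1750 ctr 480.7 -81.8 size 67.6 71.9 ang 19.2
```

View pics/c9.png

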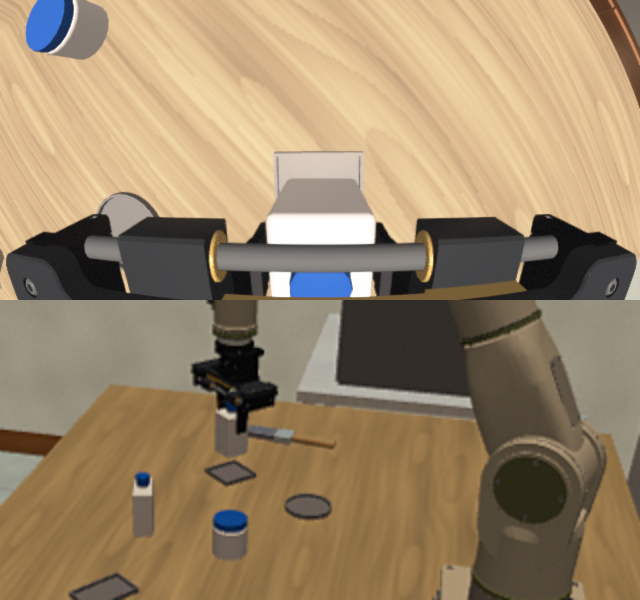

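The square bottle is aligned with its tray (far edge at row 152, columns 276 to 362). I'll check the along-axis offset from that edge.

```bash
python3 - <<'E'
import pickle;from h import *
c=pickle.load(open('w9.pkl','rb'))
a,b=cast(c,(275,152),.01)[:2],cast(c,(363,152),.01)[:2]
print(a,b,np.linalg.norm(a-b));u=np.array([.676,.737]);print((a+b)/2-.038*u)
E
```

```text
[ 0.54419072 -0.32518714] [ 0.59858268 -0.37476111] 0.07359390800169958
[ 0.5456987  -0.37798013]
```

Emit:
move_arm --steps '[{"dx": 0.1, "dy": -0.05, "dz": 1.0, "spin": 0.0}, {"dx": 0.0, "dy": 0.0, "dz": 1.5, "spin": 0.0}, {"dx": 0.0, "dy": 0.0, "dz": 1.3, "spin": 0.0}, {"dx": 0.0, "dy": 0.0, "dz": 0.7, "spin": 0.0}, {"dx": 0.0, "dy": 0.0, "dz": 0.3, "spin": 0.0}, {"dx": 0.0, "dy": 0.0, "dz": 0.0, "spin": 0.0}, {"dx": 0.0, "dy": 0.0, "dz": 0.0, "spin": 0.0}, {"dx": 0.0, "dy": 0.0, "dz": 0.0, "spin": 0.0}]'

```text
time: 13.85
ee_pos: [0.5451, -0.3779, 0.2376]
eef_rot: [0.915, 0.404, -0.0, -0.001]
ft_force: [-6.4, 5.5, 9.3]
width: 0.0497
grip_force: 20.0
```

Emit:
move_arm --steps '[{"dx": 0.0, "dy": 0.0, "dz": 0.0, "spin": 0.0}, {"dx": 0.0, "dy": 0.0, "dz": 0.0, "spin": 0.0}, {"dx": 0.0, "dy": 0.0, "dz": 0.0, "spin": 0.0}, {"dx": 0.0, "dy": 0.0, "dz": 0.0, "spin": 0.0}, {"dx": 0.0, "dy": 0.0, "dz": 0.0, "spin": 0.0}, {"dx": 0.0, "dy": 0.0, "dz": -1.0, "spin": 0.0}, {"dx": 0.0, "dy": 0.0, "dz": -2.0, "spin": 0.0}, {"dx": 0.0, "dy": 0.0, "dz": -3.0, "spin": 0.0}, {"dx": 0.0, "dy": 0.0, "dz": -3.0, "spin": 0.0}, {"dx": 0.0, "dy": 0.0, "dz": -3.0, "spin": 0.0}, {"dx": 0.0, "dy": 0.0, "dz": -1.0, "spin": 0.0}]' --claw 8.6

```text
time: 14.95
ee_pos: [0.5458, -0.3786, 0.3718]
eef_rot: [0.915, 0.403, 0.002, 0.002]
ft_force: [0.7, -0.5, -0.7]
width: 0.0855
grip_force: 0.0
```

```bash
python3 w.py w10
```

```text
15.0 [ 0.5458444  -0.37861297  0.37170946] [0.91497679 0.40349626 0.00173222 0.00228795]
blue [99. 37.] [  78   12   43   50 1640] [[0.5046, -0.1309], [0.501, -0.1223], [0.4863, -0.0878], [0.4643, -0.036]]
blue [317. 202.] [303 188  29  29 662] [[0.5467, -0.3757], [0.5448, -0.3776], [0.5374, -0.3854], [0.5263, -0.397]]
white (290, 169, 55, 54) 2797 ctr 544.3 -377.9 size 48.1 48.1 ang 47.6
white (610, 133, 30, 69) 1119 ctr 885.2 -621.5 size 122.8 55.5 ang 89.6
white (603, 0, 37, 76) 1278 ctr 1000.9 -472.0 size 126.8 93.7 ang 34.5
grey (137, 178, 56, 63) 2026 ctr 380.7 -271.5 size 67.2 88.4 ang 18.7
grey (285, 145, 67, 67) 1406 ctr 545.1 -377.7 size 75.9 75.5 ang 48.4
grey (106, 20, 40, 48) 973 ctr 485.8 -87.7 size 63.4 54.1 ang 22.4
```

The square bottle stands at (0.544,-0.378) and its tray is at (0.545,-0.378). The oblong bottle is next: turn by -1.01, then travel +21.6 cm in tool x and +17.1 cm in tool y.

Emit:
move_arm --steps '[{"dx": 0.0, "dy": 0.0, "dz": 0.0, "spin": -0.145}, {"dx": 0.0, "dy": 0.0, "dz": 0.0, "spin": -0.145}, {"dx": 0.0, "dy": 0.0, "dz": 0.0, "spin": -0.145}, {"dx": 0.0, "dy": 0.0, "dz": 0.0, "spin": -0.145}, {"dx": 0.0, "dy": 0.0, "dz": 0.0, "spin": -0.145}, {"dx": 0.0, "dy": 0.0, "dz": 0.0, "spin": -0.145}, {"dx": 0.0, "dy": 0.0, "dz": 0.0, "spin": -0.14}]'

```text
time: 15.7
ee_pos: [0.5453, -0.378, 0.3659]
eef_rot: [0.603, 0.798, -0.0, -0.001]
ft_force: [0.0, -0.3, 0.1]
width: 0.0859
grip_force: 0.0
```

Emit:
move_arm --steps '[{"dx": 2.6, "dy": 2.1, "dz": 0.0, "spin": 0.0}, {"dx": 3.0, "dy": 2.5, "dz": 0.0, "spin": 0.0}, {"dx": 3.2, "dy": 2.5, "dz": 0.0, "spin": 0.0}, {"dx": 3.2, "dy": 2.5, "dz": 0.0, "spin": 0.0}, {"dx": 3.2, "dy": 2.5, "dz": 0.0, "spin": 0.0}, {"dx": 3.2, "dy": 2.5, "dz": 0.0, "spin": 0.0}, {"dx": 3.2, "dy": 2.5, "dz": 0.0, "spin": 0.0}, {"dx": 0.0, "dy": 0.0, "dz": 1.0, "spin": 0.0}, {"dx": 0.0, "dy": 0.0, "dz": 1.0, "spin": 0.0}, {"dx": 0.0, "dy": 0.0, "dz": 0.0, "spin": 0.0}, {"dx": 0.0, "dy": 0.0, "dz": 0.0, "spin": 0.0}]'

```text
time: 16.8
ee_pos: [0.6522, -0.126, 0.3467]
eef_rot: [0.606, 0.795, -0.001, -0.0]
ft_force: [-0.6, 0.2, -0.3]
width: 0.0857
grip_force: 0.0
```

```bash
python3 w.py w11
```

```text
16.85 [ 0.65234344 -0.12583469  0.34728546] [ 6.06317101e-01  7.95222935e-01 -2.26608868e-04  6.71360615e-05]
blue [159. 103.] [ 131   72   58   63 2843] [[0.5161, -0.0768], [0.5104, -0.0775], [0.4877, -0.0802], [0.4535, -0.0842]]
blue [327. 208.] [311 193  33  31 811] [[0.6535, -0.1199], [0.6544, -0.1227], [0.6583, -0.1337], [0.664, -0.1502]]
white (305, 159, 44, 81) 3308 ctr 654.5 -123.0 size 33.9 66.4 ang 15.4
white (546, 136, 56, 82) 2713 ctr 893.1 -26.7 size 60.7 88.9 ang 0.2
grey (178, 77, 32, 56) 827 ctr 497.9 -79.4 size 34.2 61.2 ang 5.6
grey (343, 0, 62, 26) 814 ctr 657.2 65.7 size 65.8 29.9 ang 19.7
```

Emit:
move_arm --steps '[{"dx": 0.2, "dy": 0.25, "dz": 2.0, "spin": 0.0}, {"dx": 0.0, "dy": 0.0, "dz": 3.0, "spin": 0.0}, {"dx": 0.0, "dy": 0.0, "dz": 3.0, "spin": 0.0}, {"dx": 0.0, "dy": 0.0, "dz": 2.0, "spin": 0.0}, {"dx": 0.0, "dy": 0.0, "dz": 1.1, "spin": 0.0}, {"dx": 0.0, "dy": 0.0, "dz": 0.0, "spin": 0.0}]'

```text
time: 17.45
ee_pos: [0.6541, -0.1223, 0.2353]
eef_rot: [0.606, 0.796, -0.001, -0.001]
ft_force: [-0.5, 0.2, -0.1]
width: 0.0859
grip_force: 0.0
```

Emit:
move_arm --steps '[{"dx": 0.0, "dy": 0.0, "dz": 0.0, "spin": 0.0}, {"dx": 0.0, "dy": 0.0, "dz": 0.0, "spin": 0.0}, {"dx": 0.0, "dy": 0.0, "dz": 0.0, "spin": 0.0}, {"dx": 0.0, "dy": 0.0, "dz": 0.0, "spin": 0.0}, {"dx": 0.0, "dy": 0.0, "dz": 0.0, "spin": 0.0}, {"dx": 0.0, "dy": 0.0, "dz": 0.0, "spin": 0.0}, {"dx": 0.0, "dy": 0.0, "dz": 0.0, "spin": 0.0}, {"dx": 0.0, "dy": 0.0, "dz": 0.0, "spin": 0.0}, {"dx": 0.0, "dy": 0.0, "dz": 0.0, "spin": 0.0}]' --claw 2.5 --squeeze 20

```text
time: 18.35
ee_pos: [0.6546, -0.1217, 0.2363]
eef_rot: [0.605, 0.796, 0.0, 0.0]
ft_force: [1.4, 0.8, 0.1]
width: 0.0359
grip_force: 19.9
```

Emit:
move_arm --steps '[{"dx": 0.0, "dy": 0.0, "dz": -1.5, "spin": 0.0}, {"dx": 0.0, "dy": 0.0, "dz": -2.0, "spin": 0.0}, {"dx": 0.0, "dy": 0.0, "dz": -1.5, "spin": 0.0}, {"dx": 2.0, "dy": 0.6, "dz": 0.0, "spin": 0.0}, {"dx": 3.0, "dy": 0.8, "dz": 0.0, "spin": 0.0}, {"dx": 3.0, "dy": 0.8, "dz": 0.0, "spin": 0.0}, {"dx": 3.0, "dy": 0.8, "dz": 0.0, "spin": 0.0}, {"dx": 3.0, "dy": 0.8, "dz": 0.0, "spin": 0.0}, {"dx": 3.0, "dy": 0.8, "dz": 0.0, "spin": 0.0}, {"dx": 3.0, "dy": 0.8, "dz": 0.0, "spin": 0.0}, {"dx": 1.75, "dy": 0.6, "dz": 0.0, "spin": 0.0}]'

```text
time: 19.45
ee_pos: [0.654, 0.107, 0.2871]
eef_rot: [0.604, 0.797, 0.001, -0.0]
ft_force: [-1.1, 1.2, -2.1]
width: 0.0358
grip_force: 19.9
```

Emit:
move_arm --steps '[{"dx": 0.0, "dy": 0.0, "dz": 0.0, "spin": 0.13}, {"dx": 0.0, "dy": 0.0, "dz": 0.0, "spin": 0.13}, {"dx": 0.0, "dy": 0.0, "dz": 0.0, "spin": 0.13}, {"dx": 0.0, "dy": 0.0, "dz": 0.0, "spin": 0.13}, {"dx": 0.0, "dy": 0.0, "dz": 0.0, "spin": 0.13}, {"dx": 0.0, "dy": 0.0, "dz": 0.0, "spin": 0.13}, {"dx": 0.0, "dy": 0.0, "dz": 0.0, "spin": 0.126}, {"dx": 0.0, "dy": 0.0, "dz": 0.0, "spin": 0.0}, {"dx": 0.0, "dy": 0.0, "dz": 0.0, "spin": 0.0}]'

```text
time: 20.35
ee_pos: [0.6545, 0.1035, 0.2866]
eef_rot: [0.892, 0.452, 0.0, 0.0]
ft_force: [-0.8, -0.3, -2.3]
width: 0.0361
grip_force: 19.9
```

```bash
python3 w.py w12|head -3; python3 - <<'E'
import cv2
from bench import imaging
a=cv2.imread('pics/w12.png');s=imaging.camera('side')['img'][:,:,::-1]
cv2.imwrite('pics/c12.png',cv2.vconcat([a[:300],cv2.resize(s[130:280,180:500],(640,300))]))
E
```

```text
20.4 [0.65448458 0.10358268 0.28649772] [8.92006789e-01 4.52021978e-01 4.56452883e-05 1.35834906e-04]
blue [ 11. 150.] [  0 127  24  47 967] [[0.511, 0.2873], [0.4986, 0.2962], [0.4489, 0.3321], [0.3744, 0.3859]]
blue [320. 285.] [ 290  273   61   24 1394] [[0.6416, 0.0869], [0.6381, 0.0822], [0.6241, 0.0633], [0.6031, 0.0349]]
```

View pics/c12.png

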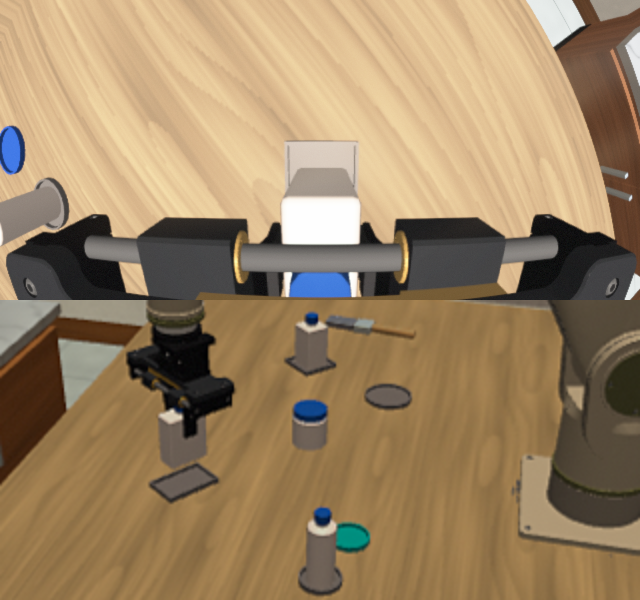

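The bottle is square with the tray. The far edge is at row 141, columns 285 to 358, and the bottle foot is centred at column 320. I'll check along the long axis and then lower.

```bash
python3 - <<'E'
import pickle;from h import *
c=pickle.load(open('w12.pkl','rb'))
a,b=cast(c,(285,141),.01)[:2],cast(c,(358,141),.01)[:2]
print(a,b,np.linalg.norm(a-b));u=np.array([.593,.805]);print((a+b)/2-.048*u)
E
```

```text
[0.65905476 0.15963618] [0.70785374 0.12383367] 0.06052403980232555
[0.65499025 0.10309492]
```

Emit:
move_arm --steps '[{"dx": 0.0, "dy": 0.05, "dz": 1.0, "spin": 0.0}, {"dx": 0.0, "dy": 0.0, "dz": 1.5, "spin": 0.0}, {"dx": 0.0, "dy": 0.0, "dz": 1.3, "spin": 0.0}, {"dx": 0.0, "dy": 0.0, "dz": 0.7, "spin": 0.0}, {"dx": 0.0, "dy": 0.0, "dz": 0.2, "spin": 0.0}, {"dx": 0.0, "dy": 0.0, "dz": 0.0, "spin": 0.0}, {"dx": 0.0, "dy": 0.0, "dz": 0.0, "spin": 0.0}, {"dx": 0.0, "dy": 0.0, "dz": 0.0, "spin": 0.0}]'

```text
time: 21.25
ee_pos: [0.6548, 0.1036, 0.2389]
eef_rot: [0.893, 0.451, -0.0, -0.0]
ft_force: [-0.7, 0.4, -1.7]
width: 0.0359
grip_force: 20.0
```

Emit:
move_arm --steps '[{"dx": 0.0, "dy": 0.0, "dz": 0.0, "spin": 0.0}, {"dx": 0.0, "dy": 0.0, "dz": 0.0, "spin": 0.0}, {"dx": 0.0, "dy": 0.0, "dz": 0.0, "spin": 0.0}, {"dx": 0.0, "dy": 0.0, "dz": 0.0, "spin": 0.0}, {"dx": 0.0, "dy": 0.0, "dz": 0.0, "spin": 0.0}, {"dx": 0.0, "dy": 0.0, "dz": -1.0, "spin": 0.0}, {"dx": 0.0, "dy": 0.0, "dz": -2.0, "spin": 0.0}, {"dx": 0.0, "dy": 0.0, "dz": -3.0, "spin": 0.0}, {"dx": 0.0, "dy": 0.0, "dz": -3.0, "spin": 0.0}, {"dx": 0.0, "dy": 0.0, "dz": -3.0, "spin": 0.0}, {"dx": 0.0, "dy": 0.0, "dz": -1.0, "spin": 0.0}]' --claw 8.6

```text
time: 22.35
ee_pos: [0.6553, 0.1035, 0.3739]
eef_rot: [0.893, 0.45, 0.003, 0.001]
ft_force: [-0.1, -0.1, 0.2]
width: 0.0857
grip_force: 0.0
```

```bash
python3 w.py w13
```

```text
22.4 [0.65530541 0.10356611 0.37381455] [8.92762681e-01 4.50517651e-01 2.86084191e-03 6.76062906e-04]
blue [ 52. 144.] [ 39 125  27  41 880] [[0.4746, 0.3139], [0.4653, 0.3207], [0.4278, 0.3477], [0.3716, 0.3882]]
blue [319. 205.] [305 192  29  28 657] [[0.6549, 0.104], [0.6532, 0.1017], [0.6465, 0.0929], [0.6365, 0.0795]]
blue [ 36. 210.] [ 27 201  18  21 284] [[0.3931, 0.2869], [0.3802, 0.2925], [0.3288, 0.3149], [0.2517, 0.3484]]
white (299, 161, 40, 75) 2755 ctr 653.0 101.5 size 68.2 34.1 ang 53.8
grey (47, 169, 58, 51) 1697 ctr 355.7 303.6 size 61.9 132.4 ang 63.7
grey (292, 138, 55, 82) 1355 ctr 654.9 103.3 size 94.5 61.6 ang 53.5
```

The oblong bottle is seated, about 2 mm from its tray centre. The jar is last: turn back by -0.637, then travel -18.7 cm in tool x and -17.1 cm in tool y.

Emit:
move_arm --steps '[{"dx": 0.0, "dy": 0.0, "dz": 0.0, "spin": -0.128}, {"dx": 0.0, "dy": 0.0, "dz": 0.0, "spin": -0.128}, {"dx": 0.0, "dy": 0.0, "dz": 0.0, "spin": -0.128}, {"dx": 0.0, "dy": 0.0, "dz": 0.0, "spin": -0.128}, {"dx": 0.0, "dy": 0.0, "dz": 0.0, "spin": -0.125}, {"dx": -3.0, "dy": -2.7, "dz": 0.0, "spin": 0.0}, {"dx": -3.1, "dy": -2.9, "dz": 0.0, "spin": 0.0}, {"dx": -3.1, "dy": -2.9, "dz": 0.0, "spin": 0.0}, {"dx": -3.1, "dy": -2.9, "dz": 0.0, "spin": 0.0}, {"dx": -3.1, "dy": -2.9, "dz": 0.0, "spin": 0.0}, {"dx": -3.1, "dy": -2.8, "dz": 0.0, "spin": 0.0}, {"dx": 0.0, "dy": 0.0, "dz": 2.0, "spin": 0.0}]'

```text
time: 23.6
ee_pos: [0.4816, -0.0863, 0.3505]
eef_rot: [0.709, 0.705, 0.0, 0.001]
ft_force: [1.0, 0.3, -0.5]
width: 0.0859
grip_force: 0.0
```

Emit:
move_arm --steps '[{"dx": 0.0, "dy": 0.0, "dz": 2.0, "spin": 0.0}, {"dx": 0.0, "dy": 0.0, "dz": 0.0, "spin": 0.0}, {"dx": 0.0, "dy": 0.0, "dz": 0.0, "spin": 0.0}, {"dx": 0.0, "dy": 0.0, "dz": 0.0, "spin": 0.0}]' --claw 8.7

```text
time: 24.0
ee_pos: [0.4843, -0.0814, 0.33]
eef_rot: [0.707, 0.708, 0.0, 0.0]
ft_force: [0.4, 0.4, -0.5]
width: 0.0869
grip_force: 0.0
```

```bash
python3 w.py w14
```

```text
24.05 [ 0.48435187 -0.0814626   0.33003932] [7.06630533e-01 7.07582490e-01 3.81657672e-04 4.05813112e-04]
blue [531.   3.] [518   0  29   9 177] [[0.6394, 0.0838], [0.6476, 0.0891], [0.6806, 0.1102], [0.7299, 0.1417]]
blue [320. 201.] [ 285  168   71   67 3765] [[0.4831, -0.0669], [0.4831, -0.0695], [0.4831, -0.0802], [0.483, -0.0963]]
white (492, 0, 43, 35) 774 ctr 644.8 89.3 size 35.8 34.0 ang 52.7
grey (623, 174, 17, 76) 423 ctr 995.2 -119.7 size 29.9 129.0 ang 0.3
grey (438, 0, 78, 68) 2926 ctr 651.3 94.3 size 86.5 69.0 ang 42.5
```

View pics/w14.png

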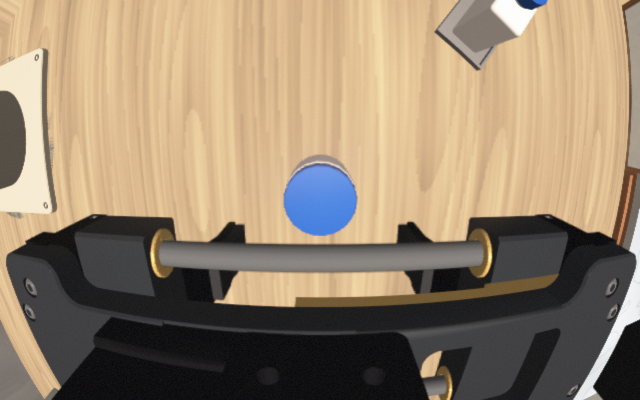

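The jar lid is centred at (320,201), which puts the jar at (0.483,-0.081), and the oblong bottle stands in its tray at the upper right. I'll descend on the jar.

Emit:
move_arm --steps '[{"dx": 0.05, "dy": -0.12, "dz": 2.0, "spin": 0.0}, {"dx": 0.0, "dy": 0.0, "dz": 3.0, "spin": 0.0}, {"dx": 0.0, "dy": 0.0, "dz": 2.5, "spin": 0.0}, {"dx": 0.0, "dy": 0.0, "dz": 2.0, "spin": 0.0}, {"dx": 0.0, "dy": 0.0, "dz": 2.0, "spin": 0.0}, {"dx": 0.0, "dy": 0.0, "dz": 1.5, "spin": 0.0}, {"dx": 0.0, "dy": 0.0, "dz": 0.0, "spin": 0.0}, {"dx": 0.0, "dy": 0.0, "dz": 0.0, "spin": 0.0}]'

```text
time: 24.85
ee_pos: [0.4832, -0.0811, 0.2]
eef_rot: [0.707, 0.708, 0.0, 0.0]
ft_force: [-0.0, -0.3, 0.3]
width: 0.0872
grip_force: 0.0
```

Emit:
move_arm --steps '[{"dx": 0.0, "dy": 0.0, "dz": 0.0, "spin": 0.0}, {"dx": 0.0, "dy": 0.0, "dz": 0.0, "spin": 0.0}, {"dx": 0.0, "dy": 0.0, "dz": 0.0, "spin": 0.0}, {"dx": 0.0, "dy": 0.0, "dz": 0.0, "spin": 0.0}, {"dx": 0.0, "dy": 0.0, "dz": 0.0, "spin": 0.0}, {"dx": 0.0, "dy": 0.0, "dz": 0.0, "spin": 0.0}]' --claw 5.2 --squeeze 20

```text
time: 25.45
ee_pos: [0.483, -0.0811, 0.1996]
eef_rot: [0.707, 0.707, 0.0, 0.0]
ft_force: [0.2, -0.4, 4.3]
width: 0.0617
grip_force: 20.0
```

Emit:
move_arm --steps '[{"dx": 0.0, "dy": 0.0, "dz": -2.0, "spin": 0.0}, {"dx": 0.0, "dy": 0.0, "dz": -2.0, "spin": 0.0}, {"dx": -2.0, "dy": -1.1, "dz": 0.0, "spin": 0.0}, {"dx": -3.0, "dy": -1.7, "dz": 0.0, "spin": 0.0}, {"dx": -3.0, "dy": -1.7, "dz": 0.0, "spin": 0.0}, {"dx": -3.0, "dy": -1.7, "dz": 0.0, "spin": 0.0}, {"dx": -3.0, "dy": -1.7, "dz": 0.0, "spin": 0.0}, {"dx": -3.0, "dy": -1.7, "dz": 0.0, "spin": 0.0}, {"dx": -2.6, "dy": -1.5, "dz": 0.0, "spin": 0.0}, {"dx": 0.0, "dy": 0.0, "dz": 0.0, "spin": 0.0}, {"dx": 0.0, "dy": 0.0, "dz": 0.0, "spin": 0.0}, {"dx": 0.0, "dy": 0.0, "dz": 0.0, "spin": 0.0}]'

```text
time: 26.65
ee_pos: [0.3724, -0.2763, 0.239]
eef_rot: [0.706, 0.708, 0.0, -0.0]
ft_force: [0.1, -0.2, -2.0]
width: 0.061
grip_force: 20.0
```

```bash
python3 w.py w15|head -1; python3 - <<'E'
import cv2
from bench import imaging
a=cv2.imread('pics/w15.png');s=imaging.camera('side')['img'][:,:,::-1]
cv2.imwrite('pics/c15.png',cv2.vconcat([a[:300],cv2.resize(s[75:225,220:540],(640,300))]))
E
```

```text
26.7 [ 0.37248886 -0.27619917  0.23902281] [ 7.06146101e-01  7.08066081e-01  1.18762231e-04 -3.07287755e-04]
```

View pics/c15.png

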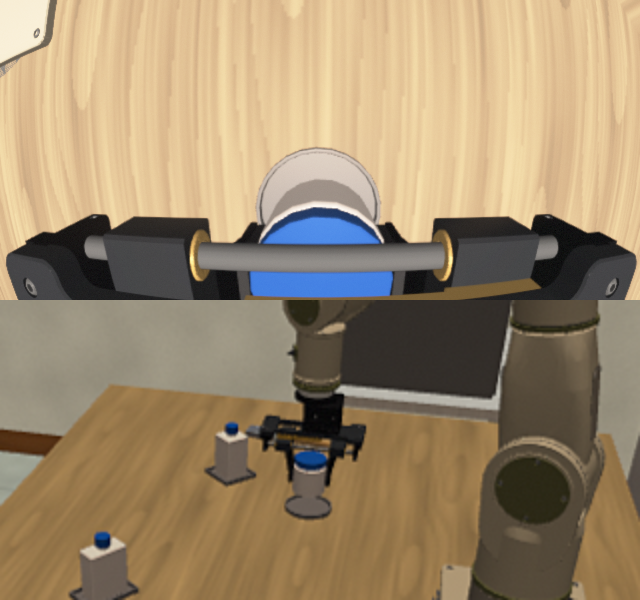

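The jar is held level above the large tray, whose rim spans columns 258 to 380 with its top at row 148. The centre agrees with the plan, so I'll lower and release.

Emit:
move_arm --steps '[{"dx": -0.05, "dy": -0.1, "dz": 0.5, "spin": 0.0}, {"dx": 0.0, "dy": 0.0, "dz": 1.0, "spin": 0.0}, {"dx": 0.0, "dy": 0.0, "dz": 1.0, "spin": 0.0}, {"dx": 0.0, "dy": 0.0, "dz": 0.7, "spin": 0.0}, {"dx": 0.0, "dy": 0.0, "dz": 0.3, "spin": 0.0}, {"dx": 0.0, "dy": 0.0, "dz": 0.1, "spin": 0.0}, {"dx": 0.0, "dy": 0.0, "dz": 0.0, "spin": 0.0}, {"dx": 0.0, "dy": 0.0, "dz": 0.0, "spin": 0.0}]'

```text
time: 27.55
ee_pos: [0.3712, -0.2778, 0.2035]
eef_rot: [0.707, 0.707, 0.0, 0.0]
ft_force: [-0.0, -0.3, -2.6]
width: 0.0614
grip_force: 20.0
```

Emit:
move_arm --steps '[{"dx": 0.0, "dy": 0.0, "dz": 0.0, "spin": 0.0}, {"dx": 0.0, "dy": 0.0, "dz": 0.0, "spin": 0.0}, {"dx": 0.0, "dy": 0.0, "dz": 0.0, "spin": 0.0}, {"dx": 0.0, "dy": 0.0, "dz": 0.0, "spin": 0.0}, {"dx": 0.0, "dy": 0.0, "dz": 0.0, "spin": 0.0}, {"dx": 0.0, "dy": 0.0, "dz": -1.0, "spin": 0.0}, {"dx": 0.0, "dy": 0.0, "dz": -2.0, "spin": 0.0}, {"dx": 0.0, "dy": 0.0, "dz": -3.0, "spin": 0.0}, {"dx": 0.0, "dy": 0.0, "dz": -3.0, "spin": 0.0}, {"dx": 0.0, "dy": 0.0, "dz": -3.0, "spin": 0.0}, {"dx": 0.0, "dy": 0.0, "dz": -2.0, "spin": 0.0}, {"dx": 0.0, "dy": 0.0, "dz": 0.0, "spin": 0.0}]' --claw 8.7

```text
time: 28.75
ee_pos: [0.3715, -0.2782, 0.3467]
eef_rot: [0.707, 0.707, 0.001, 0.003]
ft_force: [-0.2, -0.2, -0.7]
width: 0.0869
grip_force: 0.0
```

```bash
python3 w.py w16; python3 - <<'E'
import cv2
from bench import imaging
a=cv2.imread('pics/w16.png');s=imaging.camera('side')['img'][:,:,::-1]
cv2.imwrite('pics/c16.png',cv2.vconcat([a[:200],s]))
E
```

```text
28.8 [ 0.37112276 -0.27791338  0.34488561] [7.06794201e-01 7.07417455e-01 5.87623467e-04 1.46836847e-03]
blue [319. 197.] [ 285  165   69   64 3309] [[0.3705, -0.2657], [0.3705, -0.2683], [0.3705, -0.2785], [0.3705, -0.2938]]
grey (276, 136, 85, 62) 2153 ctr 368.8 -261.2 size 88.6 62.5 ang 3.1
```

View pics/c16.png

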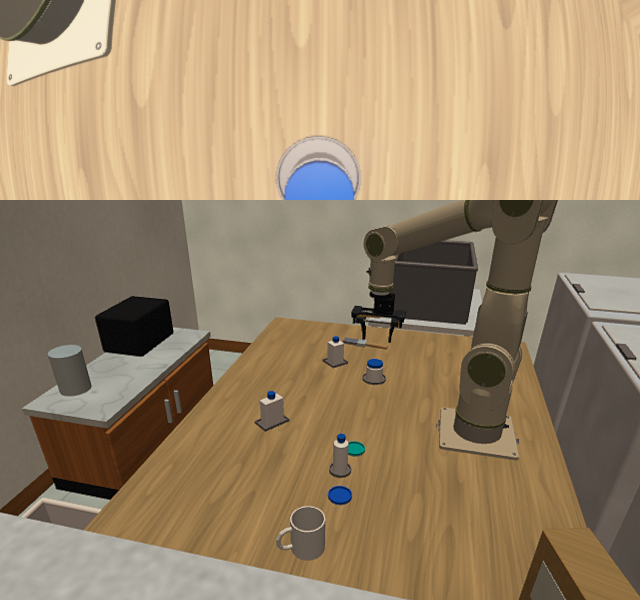

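All four containers stand upright in their trays. The jar is at (0.3705,-0.2785), with its tray at about (0.371,-0.277). The mug and brush look unmoved, and the gripper is clear.

```bash
python3 -c "
from bench import job
print(job.close_job())"
```

```text
the job is handed in; nothing more can be done
None
```

I stood all four containers upright in their matching trays and released them, each measuring within about 3 mm of its tray centre. The mug and brush look untouched, and I handed the job in at about 29 s; no verdict was returned.

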